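# Sweep the rejected bushings into the red tray

## Task

These three brass bushings failed inspection: sweep them with the fingertips along the white sorting board and off its end into the red tray, without picking any of them up. None may fall into the green tray or onto the table; leave the master part standing on the board, the good steel bushings and the gauges where they are.

Things in the scene. Friction and masses are not known exactly. Their poses are not given: they have to be found in the camera images.
- board: fixed sorting board, white top 192 mm (its x) by 290 mm (its y), flat, 45 mm above the table; origin at the centre of its underside, on the table. Its long axis is its y. Along both long sides (x = -96 and +96 mm) runs a 6 mm thick aluminium rail that stands 8 mm above the white top; both ends (y = -145 and +145 mm) are open and level, with a tray standing against each. It is turned up to 0.25 rad from the robot's axes
- red_tray: red plastic reject tray, fixed, 170 mm (x) by 110 mm (y), 34 mm high, walls and floor about 4 mm, open on top; origin at the centre of its underside, on the table. It stands against one end of the board, parallel with it, its centre 201 mm from the board's centre along the board's y; its rim is 11 mm lower than the white top. Which end it is at varies
- green_tray: green plastic tray for good parts, the same as the red one, at the other end of the board
- bushing0_center (a point): brass bushing, 28 mm across and 18 mm high in all (a plain disc 14 mm high with a 19 mm boss, 4 mm high, on top), about 50 g (35 to 70 g), slides easily; this point is its centre, 9 mm above its underside. It starts flat on the board, its underside 45 mm above the table, in the half of the board nearer the robot; the three lie at least 55 mm apart along the board
- bushing1_center (a point): brass bushing, 28 mm across and 18 mm high in all (a plain disc 14 mm high with a 19 mm boss, 4 mm high, on top), about 50 g (35 to 70 g), slides easily; this point is its centre, 9 mm above its underside. It starts flat on the board, its underside 45 mm above the table, in the half of the board nearer the robot; the three lie at least 55 mm apart along the board
- bushing2_center (a point): brass bushing, 28 mm across and 18 mm high in all (a plain disc 14 mm high with a 19 mm boss, 4 mm high, on top), about 50 g (35 to 70 g), slides easily; this point is its centre, 9 mm above its underside. It starts flat on the board, its underside 45 mm above the table, in the half of the board nearer the robot; the three lie at least 55 mm apart along the board
- master: master part, loose: aluminium foot 46 mm square and 18 mm high with a 42 mm round turned top, 40 mm high in all, 0.3 kg; origin at the centre of its underside. It stands on the half of the board farther from the robot, its axis 52 to 58 mm from the board's long middle line; must stay put
- good0: steel bushing, same shape and size as the brass ones, lying in the green tray; origin at the centre of its underside; must stay put
- good1: second steel bushing in the green tray, likewise
- ring_gauge: loose steel ring gauge, 56 mm across, 20 mm high, lying on the table between robot and board; origin at the centre of its underside; must stay put
- plug_gauge: loose plug gauge with a blue handle, 145 mm long, 24 mm thick, lying on the table beyond the board's far rail; origin under its handle's middle; must stay put
Not all that is in view belongs to the job. There is more than one size of the master; the one meant has the size given above.

How it is judged:
At the end, for the whole second after the job is handed in: the centres of all three brass bushings lie within the red tray's walls and below its rim (within 83 mm and 53 mm of the tray's centre along its x and y, under 34 mm above the table), at rest (under 0.03 m/s), lying any way up; the master part is upright within 8 mm of where it was (x of bushing0_center in the frame of red_tray between -0.083 and 0.083 m and y of bushing0_center in the frame of red_tray between -0.053 and 0.053 m and z of each of bushing0_center, bushing1_center, bushing2_center in the frame of red_tray below 0.034 m and x of bushing1_center in the frame of red_tray between -0.083 and 0.083 m and y of bushing1_center in the frame of red_tray between -0.053 and 0.053 m and x of bushing2_center in the frame of red_tray between -0.083 and 0.083 m and y of bushing2_center in the frame of red_tray between -0.053 and 0.053 m and linear speed of each of bushing0, bushing1, bushing2 below 0.03 m/s and distance of master from where it was at the start of the episode below 0.008 m and angle between master's own z axis and vertical below 0.1 rad); the robot touches nothing.
It fails at once if a brass bushing is lifted (its centre rises over 14 mm above where it lay on the board) (height (world z) of any of bushing0_center, bushing1_center, bushing2_center above 0.068 m).
It fails at once if a brass bushing falls into the green tray or onto the table ((height (world z) of bushing0_center below 0.034 m and not (x of bushing0_center in the frame of red_tray between -0.083 and 0.083 m and y of bushing0_center in the frame of red_tray between -0.053 and 0.053 m and z of bushing0_center in the frame of red_tray below 0.034 m)) or (height (world z) of bushing1_center below 0.034 m and not (x of bushing1_center in the frame of red_tray between -0.083 and 0.083 m and y of bushing1_center in the frame of red_tray between -0.053 and 0.053 m and z of bushing1_center in the frame of red_tray below 0.034 m)) or (height (world z) of bushing2_center below 0.034 m and not (x of bushing2_center in the frame of red_tray between -0.083 and 0.083 m and y of bushing2_center in the frame of red_tray between -0.053 and 0.053 m and z of bushing2_center in the frame of red_tray below 0.034 m))).
It fails at once if the master part is shifted by more than 8 mm (distance of master from where it was at the start of the episode above 0.008 m).
It fails at once if a good steel bushing is shifted by more than 8 mm (distance of any of good0, good1 from where it was at the start of the episode above 0.008 m).
It fails at once if a gauge on the table is shifted by more than 10 mm (distance of any of ring_gauge, plug_gauge from where it was at the start of the episode above 0.01 m).
It also fails if it takes over 51 s, if anything falls off the work surface, if the arm or the gripper's body presses on something with over 40 N, if the wrist force passes 120 N, or if a joint passes its speed limit or range.

## Robot

A 6-joint arm with a two-finger parallel gripper is mounted at the origin on the work surface. World frame = base frame: x ahead of the robot, y to its left, z up, the work surface at z = 0. Lengths are in m, angles in rad, forces in N, time in s.
With the tool pointing down it reaches from about 0.35 to 0.775 m from the base axis. Payload 7.3 kg.
Tool frame: the origin (TCP) lies at the centre of the arm's flange, where the gripper is bolted on; the fingertips stand 178 mm ahead of it and the grasp point (between the pads) lies robot.pinch_z ahead of it (robot.pinch_z is the distance from the TCP to the grasp point, in m); x points along the fingers, z is the direction in which the jaws open and shut, and the axes are right-handed (so a half turn about x gives the same grasp; the last joint's range is limited). The gripper opens to 92 mm and grips with 3 to 60 N. Pads are 19 mm wide; open, the fingers measure 130 mm over their backs; the gripper's body (75 mm by 190 mm) begins 47 mm behind the grasp point.
Start: joints at [-1.424, 0.342, 1.524, -0, 1.275, -0.146], TCP at [0.152, -0.503, 0.405] pointing down, gripper open.
Joint ranges: [-2.53, 2.53], [-0.77, 2.02], [0.04, 2.7], [-1, 4.14], [0.28, 2.66], [-3.11, 3.11]. Speed limits (rad/s): [2.57, 2.57, 3.14, 3.14, 3.14, 3.14].

## Interface

Orientations are given as [roll, pitch, yaw] about the fixed x, y, z axes, in that order (R = Rz(yaw) Ry(pitch) Rx(roll)).
In Python, from cell import robot gives the robot as it stands.
- The arm moves only by the shell command python3 -m jog 'ROWS' [FORCE]. ROWS is JSON, a list of rows, each an object of numbers: "fingers": the closure, from 0 (fully open) to 1 (shut); "x", "y", "z": the shift along the tool's x, y, z in cm; "spin": the turn about the tool's x in degrees. A call has 1 to 5 rows; each row is the pose to reach, as a shift and turn from the pose commanded when the call began, along the tool's axes at that moment; what a row does not reach only later rows make up. A row lasts 1/8 s, in which the tool goes at most 62.5 mm and 10.7 degrees, less where a joint would pass 70% of its speed; a pose out of reach is approached as far as the arm can. A call with a gripper value outside its range is refused whole. The fingers move at their own pace and stop on an object; FORCE is the grip in N (left out, the last holds). Time passes only in rows, so rows that repeat a pose let the fingers close. It gives the time, the measured TCP pose, the force and the opening at its end, in the units of the state.
- robot.observe(): the state, without advancing time (a new reading comes with each control period).
- robot.read_camera(name): name is "side" or "top"; returns a dict with "color" (480x640x3 uint8, red, green, blue), "mtx" (3x3 intrinsics, pixels), "view" (4x4, takes a point from world to camera coordinates). Camera axes: x right, y down, z forward; pixel columns grow to the right and rows downward; lengths in m; the calibration is good to about 2 mm. A picture is of the moment at which its call begins. There is no depth.
- robot.hand_in(): hands the job in, once; it reports no verdict.
Trained networks look in a picture, given as the dict that the camera call returned (one of the last four; its "shot" number tells which), for a name from the list of things; names that differ only in an ending like _2 or _b are one class to them, and where a whole thing is asked for, a point or a joint stands for the part that bears it (a point fixed in the world has none). Each returns a list of dicts, best first, with "conf" (0 to 1); they miss things now and then, are a little off and sometimes report something else, mostly with a low value. They report only what shows in the picture. A call takes as long as a camera call. They do not tell look-alikes from the thing itself.
- robot.look_for(target, picture): "xy" ([column, row] in pixels, amid what is visible of it).
The state is a dict: "time": time; "qpos": joint angles; "qvel": joint speeds; "joint_efforts": joint torques, N m; "tool_pos": TCP position; "tool_rot": TCP orientation; "contact_force": force on the tool from outside, world axes, zero at the start; "torque": the same for the moment, N m; "opening": finger opening in m.
Only numpy, scipy, OpenCV 4.12 (cv2) and the standard library are available. Lean on these libraries where they do the work, as an engineer would, in place of code of your own. Each camera call takes 0.05 s, during which the arm holds its last target. There are 200 camera calls.

## Working session

There is one attempt and no reset: what is moved stays moved. The work goes in short steps, Python scripts to look and compute and a shell command to move; the robot and the scene stay as the last step left them, time stands still between calls to the robot, and variables do not carry over. Pictures are saved under pics/ and viewed, on a budget of 10 in all, crops included, one or two more only if the job needs it, and the job is handed in when it is done.

```bash
mkdir -p pics; cat > h.py <<'E'
import numpy as np, cv2
from cell import robot
def ray(p,uv,z):
    K=np.array(p["mtx"]);V=np.array(p["view"]);R=V[:3,:3];t=V[:3,3]
    d=R.T@np.linalg.solve(K,[uv[0],uv[1],1]);c=-R.T@t
    return c+d*(z-c[2])/d[2]
def px(p,X):
    V=np.array(p["view"]);q=np.array(p["mtx"])@(V[:3,:3]@np.array(X)+V[:3,3]);return q[:2]/q[2]
def save(p,n): cv2.imwrite("pics/"+n,p["color"][:,:,::-1])
E
python3 - <<'E'
from h import *
for n in("top","side"):
    p=robot.read_camera(n);save(p,n+"0.png")
    V=np.array(p["view"]);print(n,(-V[:3,:3].T@V[:3,3]).round(3))
    for t,z in(("board",.045),("red_tray",.034),("green_tray",.034),("bushing0_center",.059),("master",.02),("good0",.01),("ring_gauge",.02),("plug_gauge",.012)):
        print(t,[(np.round(d["xy"]).tolist(),round(d["conf"],2),ray(p,d["xy"],z)[:2].round(3).tolist()) for d in robot.look_for(t,p)[:5]])
s=robot.observe();print(s["tool_pos"],s["tool_rot"],s["time"],robot.pinch_z,s["opening"])
E
```

```text
top [0.45  0.014 0.869]
board [([348.0, 247.0], 0.88, [0.576, -0.031])]
red_tray [([234.0, 240.0], 0.73, [0.589, 0.173])]
green_tray [([456.0, 260.0], 0.57, [0.556, -0.222])]
bushing0_center [([385.0, 260.0], 0.62, [0.552, -0.094])]
master [([216.0, 156.0], 0.98, [0.75, 0.216]), ([333.0, 140.0], 0.91, [0.785, -0.004]), ([310.0, 209.0], 0.86, [0.649, 0.038])]
good0 [([467.0, 284.0], 0.8, [0.516, -0.247]), ([472.0, 242.0], 0.57, [0.593, -0.26])]
ring_gauge [([320.0, 330.0], 0.82, [0.431, 0.018])]
plug_gauge [([315.0, 174.0], 0.85, [0.719, 0.029])]
side [ 0.19  -0.431  0.742]
board [([324.0, 294.0], 0.73, [0.561, -0.048])]
red_tray [([244.0, 218.0], 0.77, [0.577, 0.181])]
green_tray [([324.0, 295.0], 0.25, [0.566, -0.045])]
bushing0_center [([342.0, 316.0], 0.85, [0.546, -0.105]), ([271.0, 258.0], 0.59, [0.541, 0.056])]
master [([321.0, 238.0], 0.87, [0.656, 0.062]), ([397.0, 226.0], 0.78, [0.78, -0.009]), ([304.0, 170.0], 0.6, [0.757, 0.222]), ([240.0, 336.0], 0.39, [0.425, -0.008])]
good0 [([396.0, 407.0], 0.58, [0.521, -0.243]), ([435.0, 380.0], 0.56, [0.595, -0.254])]
ring_gauge [([236.0, 327.0], 0.9, [0.431, 0.009])]
plug_gauge [([358.0, 232.0], 0.86, [0.722, 0.034])]
[ 0.15155958 -0.50265019  0.40474521] [-0.07267708  1.57069192 -1.35068516] 0.9 0.1592 0.09192310221971738
```

View pics/top0.png

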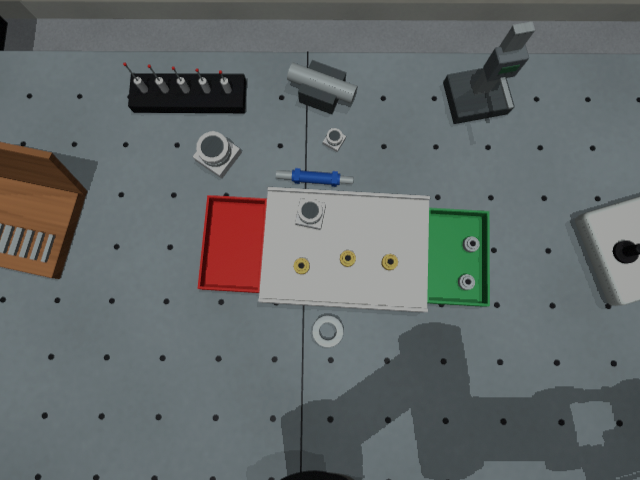

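View pics/side0.png

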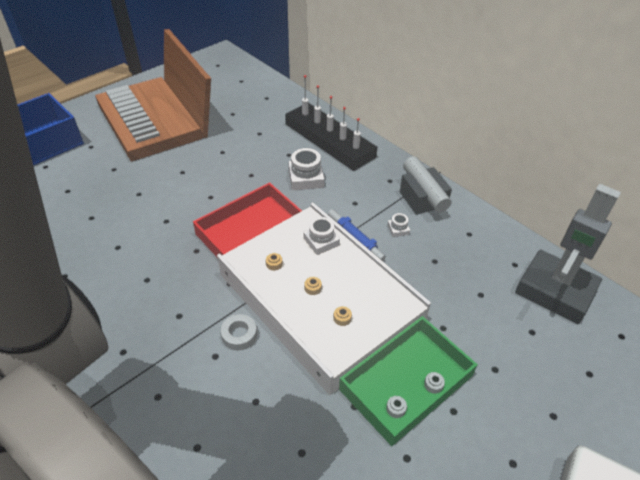

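The red tray is on the left (+y) in the top view. The bushings are at about (302,266), (348,258) and (390,262). The master on the board is at (310,212), and the other two masters stand off the board. Next I'll get the exact board frame.

```bash
cat >> h.py <<'E'
def brass(p,z):
    h=cv2.cvtColor(p["color"],cv2.COLOR_RGB2HSV);m=cv2.inRange(h,(12,90,90),(32,255,255))
    m=cv2.morphologyEx(m,cv2.MORPH_CLOSE,np.ones((9,9),np.uint8))
    n,l,s,c=cv2.connectedComponentsWithStats(m)
    return [(c[i].round(1),int(s[i,4]),ray(p,c[i],z)[:2]) for i in range(1,n) if 60<s[i,4]<600]
E
python3 - <<'E'
from h import *
from scipy.optimize import minimize
P={}
for n in("top","side"):
    p=P[n]=robot.read_camera(n)
# board + trays: colour masks of the trays' rims, min-area rectangles
p=P["top"];h=cv2.cvtColor(p["color"],cv2.COLOR_RGB2HSV);g={}
for nm,ms in(("red",[((0,150,60),(6,255,255)),((174,150,60),(180,255,255))]),("green",[((45,120,40),(85,255,255))])):
    m=sum(cv2.inRange(h,*a) for a in ms)
    n,l,s,c=cv2.connectedComponentsWithStats(m);k=1+s[1:,4].argmax()
    pts=np.argwhere(l==k)[:,::-1]
    W=np.array([ray(p,q,.034)[:2] for q in pts],np.float32);g[nm]=cv2.minAreaRect(W);print(nm,g[nm])
m=cv2.inRange(h,(0,0,170),(180,40,255));m[:180]=0;m[320:]=0;m[:,:250]=0;m[:,440:]=0
n,l,s,c=cv2.connectedComponentsWithStats(m);k=1+s[1:,4].argmax()
W=np.array([ray(p,q,.050)[:2] for q in np.argwhere(l==k)[:,::-1]],np.float32);b=cv2.minAreaRect(W);print("board",b,cv2.boxPoints(b).round(3).tolist())
c=np.array(b[0]);a=np.deg2rad(b[2]);a=(a+np.pi/4)%(np.pi/2)-np.pi/4
ex=np.array([np.cos(a),np.sin(a)]);ey=np.array([-np.sin(a),np.cos(a)]);print("yaw",a,"c",c)
f=lambda w:[round(float((w-c)@ex)*1e3,1),round(float((w-c)@ey)*1e3,1)]
for n in P:
    for u,A,w in brass(P[n],.058): print(n,u,A,w.round(4),f(w))
    for d in robot.look_for("master",P[n]): print("master",d["xy"],f(ray(P[n],d["xy"],.075 if n=="top" else .06)[:2]))
E
```

```text
red ((0.5830524563789368, 0.17576879262924194), (0.10813487321138382, 0.17060644924640656), 87.16032409667969)
green ((0.5632115006446838, -0.2269444614648819), (0.10718627274036407, 0.1712445169687271), 87.87586975097656)Traceback (most recent call last):
  File "<stdin>", line 14, in <module>
ValueError: attempt to get argmax of an empty sequence
```

```bash
cat >> h.py <<'E'
C=np.array([.5731,-.0256]);a=-.049
ex=np.array([np.cos(a),np.sin(a)]);ey=np.array([-np.sin(a),np.cos(a)])
f=lambda w:[round(float((w-C)@ex)*1e3,1),round(float((w-C)@ey)*1e3,1)]
def report():
    for n in("top","side"):
        p=robot.read_camera(n)
        for u,A,w in brass(p,.058): print(n,u,A,w.round(4),f(w))
        for d in robot.look_for("master",p): print("master",np.round(d["xy"]),f(ray(p,d["xy"],.075 if n=="top" else .065)[:2]))
    return p
E
python3 - <<'E'
from h import *
report()
s=robot.observe();x,y,z=s["tool_pos"];print(f(np.array([x,y])))
p=robot.read_camera("top");im=p["color"][:,:,::-1].copy()
for q in((-.096,-.145),(.096,-.145),(.096,.145),(-.096,.145)):
    w=C+q[0]*ex+q[1]*ey;cv2.circle(im,tuple(px(p,[*w,.045]).round().astype(int).tolist()),2,(255,0,255),-1)
cv2.imwrite("pics/c.png",cv2.resize(im[150:350,180:510],None,fx=2.4,fy=2.4))
E
```

```text
top [ 24.5 150.1] 345 [0.7447 0.5542] [143.0, 587.5]
top [347.2 258.2] 196 [ 0.5542 -0.0287] [-18.7, -4.0]
top [389.3 261.7] 196 [ 0.549 -0.101] [-20.4, -76.5]
top [301.1 265.6] 194 [0.5406 0.0506] [-36.2, 74.5]
master [331. 141.] [185.6, 34.9]
master [312. 210.] [58.8, 60.8]
master [218. 156.] [145.8, 232.8]
side [273.6 259.7] 159 [0.5412 0.0509] [-35.6, 74.8]
side [312.6 283.9] 172 [ 0.5549 -0.0287] [-18.0, -4.0]
side [342.2 314.1] 199 [ 0.5495 -0.1013] [-19.8, -76.8]
master [305. 171.] [138.4, 212.1]
master [398. 223.] [177.1, 2.1]
master [320. 237.] [51.5, 61.1]
[-397.7, -497.1]
```

View pics/c.png

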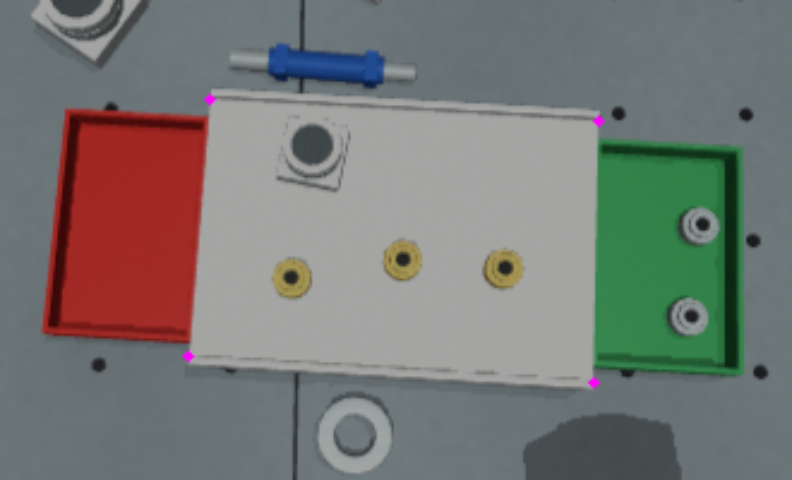

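```bash
cat >> h.py <<'E'
from scipy.spatial.transform import Rotation as Ro
# shift of the fingertips in tool axes [cm] to board point (bx,by mm), tip height tz; and spin for jaws along board x
def plan(bx,by,tz):
    s=robot.observe();R=Ro.from_euler("xyz",s["tool_rot"]).as_matrix();t=np.array(s["tool_pos"])
    tip=t+.178*R[:,0];w=np.r_[C+bx/1e3*ex+by/1e3*ey,tz]
    E=np.r_[ex,0];zc=R[:,2];sp=np.degrees(np.arctan2(R[:,0]@np.cross(zc,E),zc@E));sp=(sp+90)%180-90
    d=R.T@(w-tip)*100
    print("shift cm",d.round(2),"spin",round(sp,1),"tip now",f(tip[:2]),tip[2].round(4),"open",round(s["opening"],4),"F",np.round(s["contact_force"],1),"t",s["time"],"axis down",R[:,0].round(3),"q6",round(s["qpos"][5],2))
E
python3 -c "
from h import *
plan(-36,35,.12)"
```

```text
shift cm [ 10.67  51.91 -38.01] spin -70.4 tip now [-397.7, -497.1] 0.2267 open 0.092 F [-0.2  0.   0.8] t 1.25 axis down [ 0. -0. -1.] q6 -0.15
```

```bash
python3 -m jog '[{"y":4.5,"z":-3.3,"spin":-9,"fingers":0.8},{"y":9,"z":-6.6,"spin":-18,"fingers":0.8},{"y":13.5,"z":-9.9,"spin":-27,"fingers":0.8},{"y":18,"z":-13.2,"spin":-36,"fingers":0.8},{"y":22.5,"z":-16.5,"spin":-45,"fingers":0.8}]' 20; python3 -c "
from h import *
plan(-36,35,.12)"
```

```text
shift cm [ 10.67  51.91 -38.01] spin -70.4 tip now [-397.7, -497.1] 0.2267 open 0.092 F [-0.2  0.   0.8] t 1.25 axis down [ 0. -0. -1.] q6 -0.15$[0]: bad value
```

```bash
python3 -m jog '[{"x":0,"y":4.5,"z":-3.3,"spin":-9,"fingers":0.8},{"x":0,"y":9,"z":-6.6,"spin":-18,"fingers":0.8},{"x":0,"y":13.5,"z":-9.9,"spin":-27,"fingers":0.8},{"x":0,"y":18,"z":-13.2,"spin":-36,"fingers":0.8},{"x":0,"y":22.5,"z":-16.5,"spin":-45,"fingers":0.8}]' 20; python3 -c "
from h import *
plan(-36,35,.12)"
```

```text
time: 1.88
tool_pos: [0.3201, -0.2782, 0.405]
tool_rot: [-0.354, 1.57, -0.842]
contact_force: [-0.0, -0.5, -0.6]
opening: 0.0462
shift cm [10.69 35.82  5.74] spin -25.1 tip now [-240.2, -264.8] 0.227 open 0.0462 F [-0.  -0.5 -0.6] t 1.875 axis down [ 0.001 -0.001 -1.   ] q6 -0.41
```

```bash
python3 -m jog '[{"x":0,"y":6,"z":1,"spin":-5,"fingers":0.8},{"x":0,"y":12,"z":2,"spin":-10,"fingers":0.8},{"x":0,"y":18,"z":3,"spin":-15,"fingers":0.8},{"x":0,"y":24,"z":4,"spin":-20,"fingers":0.8},{"x":0,"y":30,"z":5,"spin":-25,"fingers":0.8}]'; python3 -c "
from h import *
plan(-36,35,.12)"
```

```text
time: 2.5
tool_pos: [0.5063, -0.0372, 0.4049]
tool_rot: [-0.501, 1.57, -0.554]
contact_force: [0.8, -2.3, 0.8]
opening: 0.0182
shift cm [10.69  5.01  2.98] spin -0.2 tip now [-66.1, -14.9] 0.2269 open 0.0182 F [ 0.8 -2.3  0.8] t 2.5 axis down [ 0.001 -0.    -1.   ] q6 -0.17
```

```bash
python3 -m jog '[{"x":2,"y":4,"z":2,"spin":0,"fingers":0.8},{"x":6,"y":5,"z":3,"spin":0,"fingers":0.8},{"x":11,"y":5,"z":3,"spin":0,"fingers":0.8},{"x":15,"y":5,"z":3,"spin":0,"fingers":0.8},{"x":16.7,"y":5,"z":3,"spin":0,"fingers":0.8}]'; python3 - <<'E'
from h import *
plan(-36,35,.051)
p=robot.read_camera("side");cv2.imwrite("pics/d.png",cv2.resize(p["color"][180:380,180:480,::-1],None,fx=2.5,fy=2.5))
E
```

```text
time: 3.12
tool_pos: [0.5374, 0.0093, 0.2352]
tool_rot: [3.097, 1.567, 3.041]
contact_force: [0.7, -0.9, -0.5]
opening: 0.0186
shift cm [0.62 0.18 0.21] spin -0.4 tip now [-38.1, 33.2] 0.0572 open 0.0186 F [ 0.7 -0.9 -0.5] t 3.125 axis down [-0.004  0.    -1.   ] q6 -0.07
```

View pics/d.png

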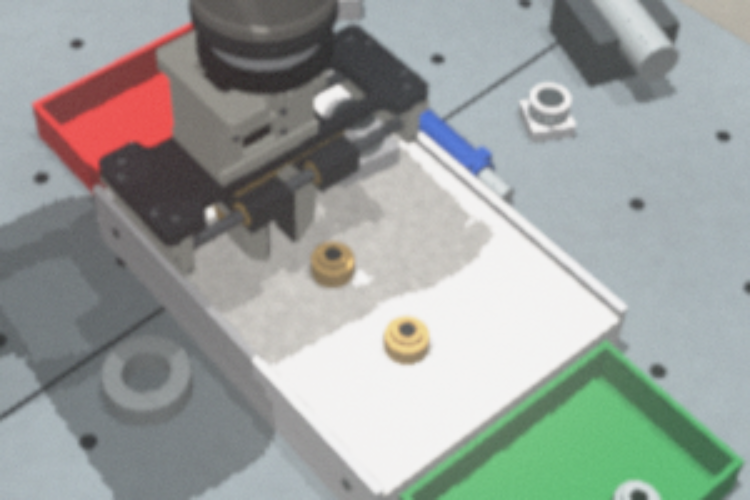

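```bash
python3 -m jog '[{"x":0.6,"y":0,"z":0,"spin":0,"fingers":0.8},{"x":0.6,"y":0.7,"z":0,"spin":0,"fingers":0.8},{"x":0.6,"y":1.6,"z":0,"spin":0,"fingers":0.8},{"x":0.6,"y":2.8,"z":0,"spin":0,"fingers":0.8},{"x":0.6,"y":4,"z":0,"spin":0,"fingers":0.8}]'; python3 - <<'E'
from h import *
plan(-36,140,.051)
report()
E
```

```text
time: 3.8
tool_pos: [0.5404, 0.0501, 0.2321]
tool_rot: [-0.167, 1.57, -0.223]
contact_force: [-1.0, -0.0, 0.0]
opening: 0.0183
shift cm [ 0.31  6.6  -0.02] spin -0.4 tip now [-36.2, 74.0] 0.0541 open 0.0183 F [-1. -0.  0.] t 3.8 axis down [ 0.001 -0.    -1.   ] q6 0.01
top [ 24.8 150.3] 355 [0.7444 0.5536] [142.7, 586.9]
top [389.3 261.7] 195 [ 0.5489 -0.101 ] [-20.5, -76.5]
master [218. 156.] [145.6, 232.3]
master [333. 141.] [185.7, 32.6]
master [388. 259.] [-18.3, -71.4]
side [312.9 284. ] 167 [ 0.5552 -0.0292] [-17.7, -4.4]
side [342.3 314.4] 182 [ 0.5493 -0.1017] [-20.0, -77.1]
master [322. 241.] [47.3, 52.4]
master [398. 226.] [172.8, -2.5]
master [395. 404.] [-64.7, -232.2]
master [310. 166.] [154.2, 216.4]
```

```bash
python3 -m jog '[{"x":0.3,"y":1.3,"z":0,"spin":0,"fingers":0.8},{"x":0.3,"y":2.6,"z":0,"spin":0,"fingers":0.8},{"x":0.3,"y":4,"z":0,"spin":0,"fingers":0.8},{"x":0.3,"y":5.3,"z":0,"spin":0,"fingers":0.8},{"x":0.3,"y":6.6,"z":0,"spin":0,"fingers":0.8}]'; python3 - <<'E'
from h import *
plan(-18,-44,.12)
p=report()
cv2.imwrite("pics/e.png",cv2.resize(p["color"][150:350,160:460,::-1],None,fx=2.5,fy=2.5))
E
```

```text
time: 4.62
tool_pos: [0.5441, 0.1161, 0.2287]
tool_rot: [-0.337, 1.571, -0.393]
contact_force: [-0.9, -0.0, 0.0]
opening: 0.0184
shift cm [ -6.93 -18.4    1.92] spin -0.4 tip now [-35.9, 140.1] 0.0507 open 0.0184 F [-0.9 -0.   0. ] t 4.625 axis down [ 0. -0. -1.] q6 0.13
top [ 24.8 150.2] 355 [0.7445 0.5538] [142.8, 587.1]
top [347.2 258.2] 196 [ 0.5542 -0.0287] [-18.7, -4.0]
top [389.3 261.7] 195 [ 0.5489 -0.101 ] [-20.5, -76.5]
master [331. 140.] [187.0, 35.5]
master [215. 153.] [151.5, 238.7]
master [309. 210.] [57.8, 65.7]
side [312.6 284. ] 174 [ 0.5548 -0.0288] [-18.1, -4.1]
side [342.2 314. ] 198 [ 0.5496 -0.1011] [-19.8, -76.6]
master [322. 238.] [52.3, 58.9]
master [309. 166.] [153.4, 218.1]
master [398. 227.] [170.6, -3.5]
```

View pics/e.png

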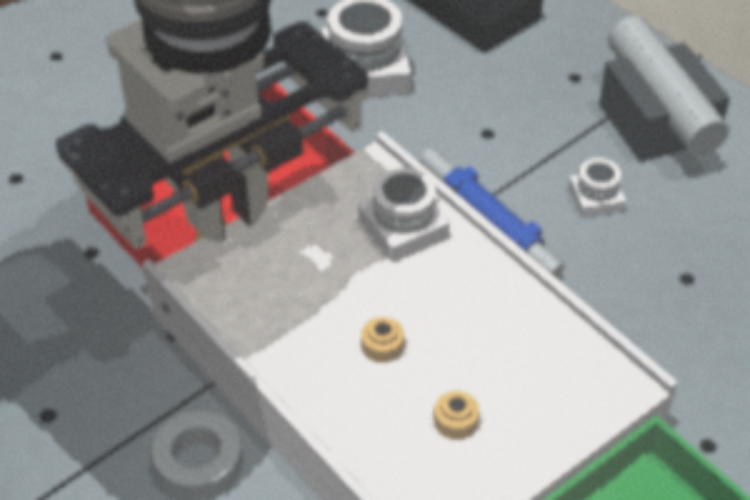

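```bash
python3 -m jog '[{"x":-4,"y":0,"z":0,"spin":0,"fingers":0.8},{"x":-6.9,"y":-4,"z":0.6,"spin":0,"fingers":0.8},{"x":-6.9,"y":-9,"z":1.2,"spin":0,"fingers":0.8},{"x":-6.9,"y":-14,"z":1.9,"spin":0,"fingers":0.8},{"x":-6.9,"y":-18.4,"z":1.9,"spin":0,"fingers":0.8}]';python3 -m jog '[{"x":0,"y":0,"z":0,"spin":0,"fingers":0.8}]'; python3 - <<'E'
from h import *
plan(-18,-43,.051)
report()
E
```

```text
time: 5.45
tool_pos: [0.5526, -0.0721, 0.2979]
tool_rot: [-0.579, 1.57, -0.637]
contact_force: [-0.4, 0.3, -1.1]
opening: 0.0184
time: 5.58
tool_pos: [0.5523, -0.0731, 0.2977]
tool_rot: [-1.405, 1.57, -1.467]
contact_force: [0.0, -0.4, 0.1]
opening: 0.0181
shift cm [6.87 0.56 0.03] spin -0.7 tip now [-18.4, -48.5] 0.1197 open 0.0181 F [ 0.  -0.4  0.1] t 5.575 axis down [ 0.    -0.001 -1.   ] q6 -0.21
top [ 24.8 150.4] 374 [0.7442 0.5537] [142.5, 587.0]
top [254.4 264.9] 132 [0.5409 0.131 ] [-39.8, 154.9]
master [216. 154.] [150.3, 237.0]
master [331. 140.] [188.1, 36.3]
master [311. 210.] [58.9, 62.5]
side [312.7 285.3] 188 [ 0.5532 -0.0309] [-19.6, -6.3]
side [342.3 314. ] 196 [ 0.5497 -0.1012] [-19.7, -76.7]
master [402. 227.] [175.0, -8.2]
master [296. 168.] [129.9, 226.7]
```

```bash
python3 -m jog '[{"x":3.5,"y":0.5,"z":0,"spin":0,"fingers":0.8},{"x":6.8,"y":0.5,"z":0,"spin":0,"fingers":0.8},{"x":6.8,"y":1.2,"z":0,"spin":0,"fingers":0.8},{"x":6.8,"y":2.2,"z":0,"spin":0,"fingers":0.8},{"x":6.8,"y":3.4,"z":0,"spin":0,"fingers":0.8}]'; python3 - <<'E'
from h import *
plan(-18,140,.051)
p=robot.read_camera("top");print([f(ray(p,u,.013)[:2]) for u,A,w in brass(p,.058)])
E
```

```text
time: 6.4
tool_pos: [0.5551, -0.0348, 0.2312]
tool_rot: [-0.155, 1.568, -0.211]
contact_force: [1.2, 0.3, -0.0]
opening: 0.0185
shift cm [ 0.22 15.01 -0.2 ] spin -0.4 tip now [-17.1, -10.1] 0.0532 open 0.0185 F [ 1.2  0.3 -0. ] t 6.4 axis down [ 0.003 -0.001 -1.   ] q6 -0.14
[[157.3, 617.6], [-35.1, 161.5]]
```

```bash
python3 -m jog '[{"x":0.2,"y":1.5,"z":0,"spin":0,"fingers":0.8},{"x":0.2,"y":3.3,"z":0.2,"spin":0,"fingers":0.8},{"x":0.2,"y":5.1,"z":0.4,"spin":0,"fingers":0.8},{"x":0.2,"y":6.9,"z":0.6,"spin":0,"fingers":0.8},{"x":0.2,"y":8.7,"z":0.8,"spin":0,"fingers":0.8}]'; python3 - <<'E'
from h import *
plan(6,140,.051)
report()
E
```

```text
time: 7.08
tool_pos: [0.5676, 0.052, 0.2277]
tool_rot: [-1.892, 1.571, -1.948]
contact_force: [-0.2, -0.9, 0.0]
opening: 0.0185
shift cm [-0.13  6.29  1.48] spin -0.4 tip now [-9.3, 77.2] 0.0497 open 0.0185 F [-0.2 -0.9  0. ] t 7.075 axis down [-0. -0. -1.] q6 0.01
top [ 24.9 150.3] 355 [0.7444 0.5535] [142.7, 586.8]
top [389.2 261.7] 194 [ 0.5488 -0.101 ] [-20.5, -76.5]
top [254.4 264.9] 130 [0.5409 0.131 ] [-39.9, 154.8]
master [218. 155.] [147.6, 233.5]
master [332. 140.] [187.2, 33.1]
master [465. 281.] [-47.7, -200.9]
side [342.3 314.3] 181 [ 0.5493 -0.1016] [-20.0, -77.1]
master [397. 225.] [172.2, -0.4]
master [315. 163.] [168.5, 218.3]
```

```bash
python3 -m jog '[{"x":0,"y":1.2,"z":0.1,"spin":0,"fingers":0.8},{"x":0,"y":2.5,"z":0.4,"spin":0,"fingers":0.8},{"x":0,"y":3.8,"z":0.8,"spin":0,"fingers":0.8},{"x":0,"y":5.1,"z":1.2,"spin":0,"fingers":0.8},{"x":0,"y":6.3,"z":1.5,"spin":0,"fingers":0.8}]'; python3 -m jog '[{"x":0,"y":0.2,"z":0,"spin":0,"fingers":0.8},{"x":-5,"y":0,"z":-0.5,"spin":0,"fingers":0.8},{"x":-7,"y":0,"z":-2.5,"spin":0,"fingers":0.8}]'; python3 - <<'E'
from h import *
plan(-20,-118,.12)
p=report()
p=robot.read_camera("top");cv2.imwrite("pics/g.png",cv2.resize(p["color"][150:350,180:510,::-1],None,fx=2.4,fy=2.4))
E
```

```text
time: 7.9
tool_pos: [0.5863, 0.1137, 0.2277]
tool_rot: [-0.018, 1.571, -0.074]
contact_force: [0.9, 1.2, -0.1]
opening: 0.0185
time: 8.28
tool_pos: [0.5617, 0.1138, 0.3]
tool_rot: [0.063, 1.567, 0.006]
contact_force: [0.2, 0.2, -0.3]
opening: 0.0183
shift cm [  0.19 -25.67  -0.06] spin -0.4 tip now [-17.4, 138.7] 0.122 open 0.0183 F [ 0.2  0.2 -0.3] t 8.275 axis down [ 0.004  0.    -1.   ] q6 0.12
top [ 24.8 150.3] 363 [0.7443 0.5537] [142.6, 586.9]
top [389.2 261.7] 194 [ 0.5488 -0.101 ] [-20.5, -76.5]
master [216. 146.] [164.9, 238.1]
master [311. 211.] [57.3, 62.7]
master [331. 142.] [184.5, 35.0]
side [342.2 314.1] 199 [ 0.5495 -0.1013] [-19.8, -76.8]
master [319. 239.] [47.2, 60.1]
master [399. 226.] [172.9, -2.9]
master [308. 175.] [134.6, 198.4]
master [264. 229.] [-9.8, 135.8]
```

View pics/g.png

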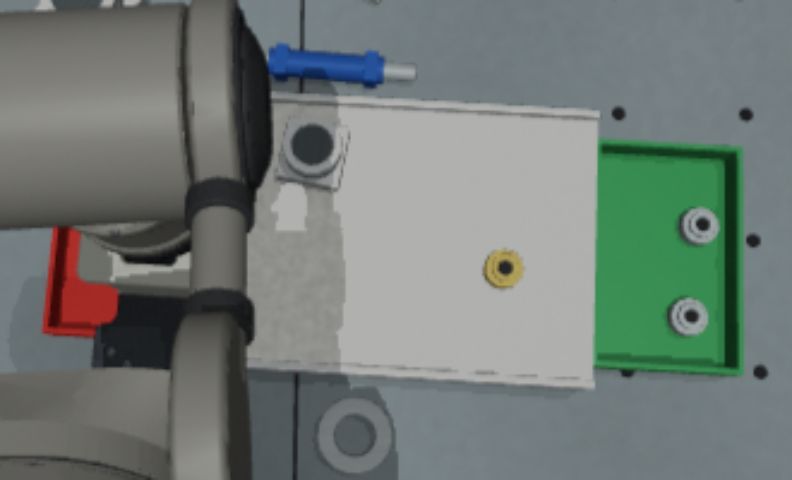

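The picture shows the third bushing alone at (505,268) and the master unmoved. Next I'll move behind that last bushing.

```bash
python3 -m jog '[{"x":0,"y":-5,"z":0,"spin":0,"fingers":0.8},{"x":0,"y":-11,"z":0,"spin":0,"fingers":0.8},{"x":0,"y":-17,"z":0,"spin":0,"fingers":0.8},{"x":0,"y":-22,"z":0,"spin":0,"fingers":0.8},{"x":0,"y":-25.6,"z":0,"spin":0,"fingers":0.8}]';python3 -m jog '[{"x":0,"y":0,"z":0,"spin":0,"fingers":0.8},{"x":0,"y":0,"z":0,"spin":0,"fingers":0.8}]'; python3 - <<'E'
from h import *
plan(-20,-115,.051)
p=robot.read_camera("top");cv2.imwrite("pics/i.png",cv2.resize(p["color"][150:350,180:510,::-1],None,fx=2.4,fy=2.4))
E
```

```text
time: 9.15
tool_pos: [0.5465, -0.1441, 0.2962]
tool_rot: [2.941, 1.569, 2.883]
contact_force: [-0.0, 0.7, -0.5]
opening: 0.0185
time: 9.4
tool_pos: [0.5467, -0.1413, 0.2966]
tool_rot: [2.66, 1.569, 2.604]
contact_force: [-0.7, -0.3, -0.4]
opening: 0.0185
shift cm [6.76 0.17 0.12] spin -0.4 tip now [-21.1, -116.7] 0.1186 open 0.0185 F [-0.7 -0.3 -0.4] t 9.4 axis down [-0.002  0.001 -1.   ] q6 -0.33
```

View pics/i.png

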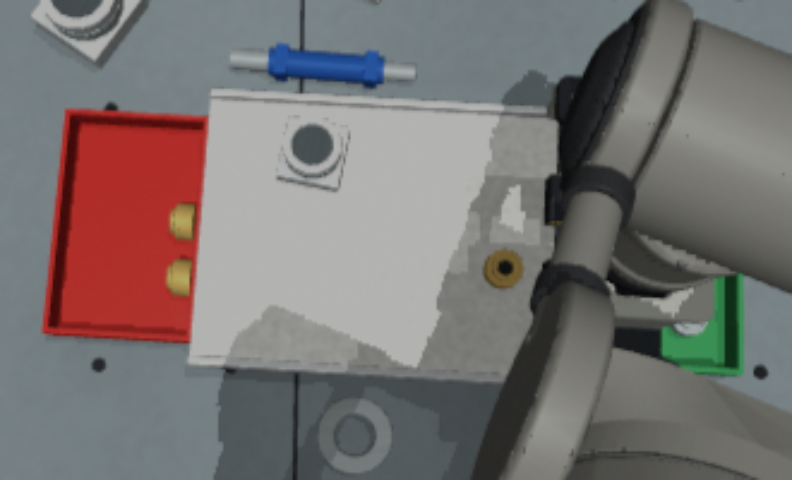

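Both bushings are in the red tray, at about (180,222) and (180,277), tipped against the near wall. I'll steer the last one toward board x≈-60 and let it leave a bit faster, so it lands clear of them.

```bash
python3 -m jog '[{"x":3.5,"y":0.1,"z":0.1,"spin":0,"fingers":0.82},{"x":6.7,"y":0.1,"z":0.1,"spin":0,"fingers":0.82},{"x":6.7,"y":0.8,"z":0.1,"spin":0,"fingers":0.82},{"x":6.7,"y":1.8,"z":0,"spin":0,"fingers":0.82},{"x":6.7,"y":3.2,"z":-0.2,"spin":0,"fingers":0.82}]'; python3 -m jog '[{"x":0,"y":1.6,"z":-0.3,"spin":0,"fingers":0.82},{"x":0,"y":3.2,"z":-0.6,"spin":0,"fingers":0.82},{"x":0,"y":4.8,"z":-0.9,"spin":0,"fingers":0.82},{"x":0,"y":6.4,"z":-1.2,"spin":0,"fingers":0.82},{"x":0,"y":8,"z":-1.5,"spin":0,"fingers":0.82}]'; python3 - <<'E'
from h import *
plan(-60,100,.051)
p=robot.read_camera("side");cv2.imwrite("pics/j.png",cv2.resize(p["color"][180:380,180:480,::-1],None,fx=2.5,fy=2.5))
E
```

```text
time: 10.07
tool_pos: [0.5468, -0.1085, 0.2321]
tool_rot: [-0.292, 1.568, -0.347]
contact_force: [-0.1, -0.7, -0.4]
opening: 0.0166
time: 10.7
tool_pos: [0.5358, -0.0277, 0.2307]
tool_rot: [-1.169, 1.571, -1.226]
contact_force: [0.8, 0.1, 1.2]
opening: 0.0169
shift cm [ 0.17 10.37 -2.36] spin -0.4 tip now [-37.2, -3.9] 0.0527 open 0.0169 F [0.8 0.1 1.2] t 10.7 axis down [ 0. -0. -1.] q6 -0.14
```

View pics/j.png

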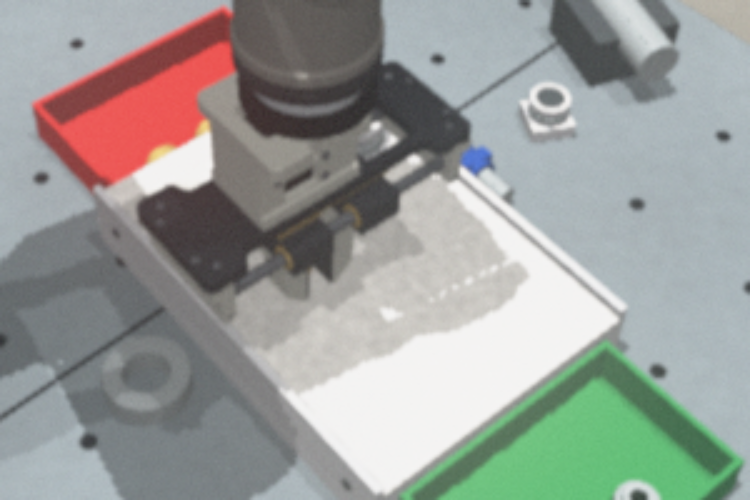

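The third bushing is hidden ahead of the fingers and no longer behind them, so it's being pushed as planned.

```bash
python3 -m jog '[{"x":0.1,"y":1.8,"z":-0.4,"spin":0,"fingers":0.82},{"x":0.1,"y":3.6,"z":-0.8,"spin":0,"fingers":0.82},{"x":0.1,"y":5.4,"z":-1.2,"spin":0,"fingers":0.82},{"x":0.1,"y":7.2,"z":-1.6,"spin":0,"fingers":0.82},{"x":0.1,"y":8.8,"z":-2,"spin":0,"fingers":0.82}]'; python3 - <<'E'
from h import *
plan(-60,140,.051)
report()
E
```

```text
time: 11.38
tool_pos: [0.5206, 0.0615, 0.2297]
tool_rot: [-2.475, 1.571, -2.531]
contact_force: [0.3, 0.3, 0.7]
opening: 0.0166
shift cm [ 0.07  5.55 -0.37] spin -0.4 tip now [-56.7, 84.5] 0.0517 open 0.0166 F [0.3 0.3 0.7] t 11.375 axis down [-0. -0. -1.] q6 0.03
top [ 24.7 150.2] 354 [0.7445 0.5538] [142.8, 587.1]
master [216. 156.] [146.7, 235.2]
master [334. 139.] [190.4, 29.7]
master [313. 200.] [75.6, 61.3]
master [320. 236.] [51.7, 62.7]
master [398. 225.] [173.5, 0.7]
master [308. 169.] [146.1, 213.4]
```

```bash
python3 -m jog '[{"x":0,"y":1,"z":-0.2,"spin":0,"fingers":0.82},{"x":0,"y":2.8,"z":-0.4,"spin":0,"fingers":0.82},{"x":0,"y":5.3,"z":-0.4,"spin":0,"fingers":0.82},{"x":0,"y":5.6,"z":-0.4,"spin":0,"fingers":0.82}]'; python3 -m jog '[{"x":0,"y":0,"z":0,"spin":0,"fingers":0.82},{"x":-5,"y":0,"z":0.5,"spin":0,"fingers":0.82},{"x":-8,"y":-5,"z":2,"spin":0,"fingers":0.82},{"x":-10,"y":-11,"z":2,"spin":0,"fingers":0.82},{"x":-12,"y":-17,"z":2,"spin":0,"fingers":0.82}]';  python3 -m jog '[{"x":0,"y":-6,"z":0,"spin":0,"fingers":0.82},{"x":0,"y":-10,"z":0,"spin":0,"fingers":0.82},{"x":0,"y":-10,"z":0,"spin":0,"fingers":0.82}]'; python3 - <<'E'
from h import *
p=report()
p=robot.read_camera("top");q=robot.read_camera("side")
cv2.imwrite("pics/k.png",np.vstack([cv2.resize(p["color"][150:350,180:510,::-1],(660,300)),cv2.resize(q["color"][150:350,180:510,::-1],(660,300))]))
print(robot.observe()["time"])
E
```

```text
time: 12.08
tool_pos: [0.5199, 0.1181, 0.2297]
tool_rot: [1.154, 1.571, 1.099]
contact_force: [-0.5, 0.4, -0.6]
opening: 0.0166
time: 12.7
tool_pos: [0.5301, -0.0552, 0.3501]
tool_rot: [-0.622, 1.57, -0.679]
contact_force: [1.0, 0.5, 0.0]
opening: 0.0163
time: 13.08
tool_pos: [0.5242, -0.1562, 0.3491]
tool_rot: [-1.592, 1.57, -1.654]
contact_force: [0.2, -0.2, 0.3]
opening: 0.0166
top [ 24.8 150.4] 374 [0.7442 0.5537] [142.5, 587.0]
top [255.3 252.2] 312 [0.5631 0.1301] [-17.7, 155.0]
top [235.1 280.7] 198 [0.5133 0.163 ] [-68.9, 185.4]
master [217. 154.] [150.4, 234.9]
master [334. 140.] [188.0, 31.2]
master [309. 210.] [57.7, 65.7]
master [255. 240.] [0.7, 154.8]
side [221.8 241.5] 145 [0.5019 0.1399] [-79.2, 161.8]
master [314. 238.] [41.9, 64.9]
master [305. 172.] [136.9, 208.8]
master [399. 231.] [165.0, -12.4]
13.375
```

View pics/k.png

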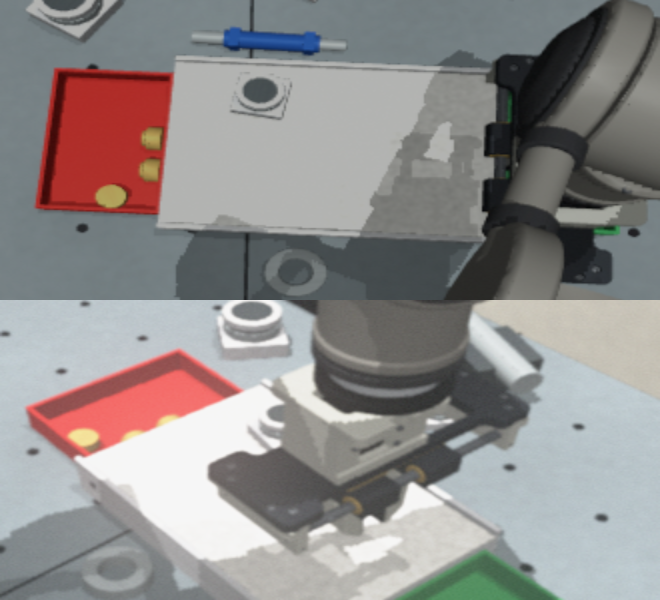

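The picture shows all three bushings in the red tray, at about (152,139), (152,170) and (111,196) in the upper view. The robot is clear. I'll let things settle, check they're at rest and hand in.

```bash
python3 -m jog '[{"x":0,"y":0,"z":0,"spin":0,"fingers":0.82},{"x":0,"y":0,"z":0,"spin":0,"fingers":0.82},{"x":0,"y":0,"z":0,"spin":0,"fingers":0.82},{"x":0,"y":0,"z":0,"spin":0,"fingers":0.82},{"x":0,"y":0,"z":0,"spin":0,"fingers":0.82}]'; python3 - <<'E'
from h import *
p=robot.read_camera("top")
print([(u,A,f(ray(p,u,.018)[:2])) for u,A,w in brass(p,.058)])
for t in("ring_gauge","plug_gauge"):print(t,robot.look_for(t,p)[:1])
robot.hand_in()
E
```

```text
time: 14.0
tool_pos: [0.5249, -0.153, 0.3492]
tool_rot: [-1.776, 1.571, -1.832]
contact_force: [0.5, 0.3, 0.6]
opening: 0.0163
[(array([ 24.8, 150.4]), 372, [155.7, 614.2]), (array([255.3, 252.1]), 310, [-12.3, 161.1]), (array([235.1, 280.7]), 198, [-66.1, 193.0])]
ring_gauge [{'xy': [311.1, 208.7], 'conf': 0.74}]
plug_gauge []
the job is handed in; nothing more can be done
```

I swept the three brass bushings one at a time, with the fingers nearly closed, along the board and off its end into the red tray. I handed the job in at about 14 s, and no verdict is given.

- **Bushings:** the last pictures show all three inside the red tray and at rest, with the same positions about 0.6 s apart. Two appear to lie on their sides by the board-side wall, at about 161 mm along the board's y, where the tray interior counts from 148 mm. One lies upside down at about 193 mm. None was lifted or left on the board. I did not measure their heights directly; I assumed about 18 mm above the table.
- **Master part:** it looked unmoved in the last picture. The network's readings put it within a few millimetres of the start from the top camera. From the side camera they were about 10 mm off, but there the gripper partly hid it. I never drove the fingers close to it.
- **Gauges and steel bushings:** the final network check failed for the gauges. It reported the ring gauge at the master's position and did not find the plug gauge. In the last viewed picture both gauges were where they started. The arm covered the steel bushings there, so I last saw both clearly after the second sweep, still in place.
- **Forces:** contact readings stayed within a few newtons throughout, at noise level, and the fingers were clear of everything at the end.

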